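# Put the washed drip coffee filter together on its mug

## Task

The parts of a steel single-cup coffee filter lie washed on the worktop: put it together on the narrower, straight-sided mug with the dots, ready for the next cup. First lay the flanged plate level over the mug's mouth, then stand the chamber in the plate's collar, then lower the press to the floor of the chamber, and last put the lid fully down over the chamber. Leave the other mug, the honey jar and the salt shaker where they are.

Things in the scene. Friction and masses are not known exactly. Their poses are not given: they have to be found in the camera images.
- plate_center (a point): Spreader plate, steel, round about z (up), 25 mm high, 110 g; point: its centre, 12.5 mm above the underside. From below: spigot 48 mm across, 8 mm deep (goes into the mug's mouth with 5 mm play all round); flange 86 mm across, 3 mm thick (rests on the mug's rim); open collar on top, outside 64, inside 59, height 14 mm. Floor inside the collar: 11 mm above the underside. Grasp across the collar.
- chamber_center (a point): Brewing chamber: plain steel cup without handle, round about z (up), open top, 54 mm across (foot 48), 46 mm high, inside 49 mm across, perforated floor 5 mm thick, 90 g; point: its centre, 23 mm above the underside. It goes on the floor inside the plate's collar, which then covers its lowest 14 mm. Grasp across the outside in the upper half.
- press_center (a point): Press: perforated steel disc 42 mm across, 4 mm thick, with a thin upright stem that ends in a steel knob 14 mm across and 18 mm high; 60 mm high in all, 50 g, standing on its disc. Point: half-way up on the axis, 30 mm above the underside; the knob is 12 to 30 mm above it. z up. On the chamber's floor its knob stands just above the chamber's rim.
- lid_center (a point): Lid, steel, round about z (up), 53.5 mm high, 70 g, standing on its skirt: skirt 66 mm outside, 60 inside; its shoulder, 8 mm above the skirt's edge, rests on the chamber's rim. Above it a hollow dome 51 mm across (room for the press's knob), then a black knob 14 mm across, 20 mm high. Point: its centre, 26.75 mm above the skirt's edge; the knob is 6.75 to 26.75 mm above it.
- mug_dots_mouth (a point): Centre of the mouth, at rim height, of the loose narrower mug: white, straight-sided, with small round dots, 78 mm across and 93 mm high, with one handle; inside it is clear to about 60 mm across. z points up; the handle lies toward this frame's -y. The filter is built on it; it stands upright, empty and open.
- mug_leaves: The other mug, a bystander: white with leaf sprigs, wider (92 mm across the mouth, tapering downward), 95 mm high, with one handle toward its -y. It holds coffee. Origin in the middle of the underside (of the mug with its handle). Too wide for the plate.
- honey_jar: Bystander: jar with a red lid, 65 mm across and 100 mm high; origin at the centre of its underside.
- salt_shaker: Bystander: clear salt shaker with a grey top, 44 mm across and 90 mm high; origin at the centre of its underside.
Not all that is in view belongs to the job. Leave any green or purple look-alike of the part that bears lid_center alone.

How it is judged (in metres and radians):
On the way, in this order (a step that is already met when the one before it is completed fails the run):
1. the plate lies level on the mug with the dots (z of plate_center in the frame of mug_dots_mouth between 0.0005 and 0.0085 m and horizontal distance between plate_center and mug_dots_mouth below 0.01 m and angle between plate_center's own z axis and vertical below 0.1 rad), for 0.2 s.
2. the chamber stands in the plate's collar (all of step 1 and z of chamber_center in the frame of plate_center between 0.0185 and 0.0245 m and horizontal distance between chamber_center and plate_center below 0.006 m and angle between chamber_center's own z axis and vertical below 0.1 rad), for 0.2 s.
3. the press stands on the floor of the chamber (all of step 2 and z of press_center in the frame of chamber_center between 0.009 and 0.015 m and horizontal distance between press_center and chamber_center below 0.007 m and angle between press_center's own z axis and vertical below 0.1 rad), for 0.2 s.
4. the lid sits fully down over the chamber (all of step 3 and z of lid_center in the frame of chamber_center between 0.0387 and 0.0448 m and horizontal distance between lid_center and chamber_center below 0.007 m and angle between lid_center's own z axis and vertical below 0.1 rad), for 0.2 s.
At the end, for the whole second after the job is handed in: All upright (0.1 rad) and at rest, the dotted mug on the worktop; height and sideways within: plate on mug rim 4 and 10 mm, chamber on the plate in its collar 3 and 6 mm, press on chamber floor 3 and 7 mm, lid's shoulder on chamber rim 3 and 7 mm (all of step 4 and angle between mug_dots_mouth's own z axis and vertical below 0.1 rad and height (world z) of mug_dots_mouth between 0.086 and 0.1 m); the robot touches nothing.
It fails at once if the mug with the leaf sprigs is moved from its place by more than 30 mm or tipped over (distance of mug_leaves from where it was at the start of the episode above 0.03 m or angle between mug_leaves's own z axis and vertical above 0.5 rad).
It fails at once if the honey jar is moved from its place by more than 30 mm or tipped over (distance of honey_jar from where it was at the start of the episode above 0.03 m or angle between honey_jar's own z axis and vertical above 0.5 rad).
It fails at once if the salt shaker is moved from its place by more than 30 mm or tipped over (distance of salt_shaker from where it was at the start of the episode above 0.03 m or angle between salt_shaker's own z axis and vertical above 0.5 rad).
It also fails if it takes over 102 s, if anything falls off the work surface, if the arm or the gripper's body presses on something with over 40 N, if the wrist force passes 120 N, or if a joint passes its speed limit or range.

## Robot

A 6-joint arm with a two-finger parallel gripper is mounted at the origin on a cart in front of the work surface, level with it; the furniture and walls round the work are solid. World frame = base frame: x ahead of the robot, y to its left, z up, the work surface at z = 0. Lengths are in m, angles in degrees, forces in N, time in s.
With the tool pointing down it reaches from about 0.3 to 0.75 m from the base axis. Payload 8.5 kg.
Tool frame: the origin (TCP) lies between the finger pads; the fingertips stand 19 mm ahead of it and the grasp point (between the pads) is the TCP; z points along the fingers, y is the line along which they close (so a half turn about z gives the same grasp; the last joint's range is limited). The gripper opens to 85 mm and grips with 20 to 120 N. Pads are 22 mm wide; open, the fingers measure 114 mm over their backs; the gripper's body (76 mm by 85 mm) begins 54 mm behind the grasp point. The pads swing forward as they close: fully open they stand 13 mm farther back than shut.
Start: joints at [57.221, 21.807, 74.336, -0, 83.858, -12.336], TCP at [0.192, 0.515, 0.25] pointing down, gripper open.
Joint ranges: [-178.18, 178.18], [-50.72, 133.34], [12.68, 142.11], [-81.47, 261.47], [9.98, 163.14], [-165.26, 165.26]. Speed limits (degrees/s): [136.94, 136.94, 180, 180, 180, 180].

## Interface

Orientations are given as a 3x3 rotation matrix whose columns are the frame's x, y, z axes.
In Python, from rig import env, optics gives the robot as it stands.
- The arm moves only by the tool arm_command, never from a script. Its argument "commands" is one flat list of numbers, 7 for each row, row after row: the closure, from -1 (fully open) to 1 (shut), so that 0 is half open, then the shift along the tool's x, y, z as a fraction of full scale, then the turn, a rotation vector about the tool's x, y, z as a fraction of full scale. A call has 1 to 12 rows; each row is the pose to reach, as a shift and turn from the pose commanded when the call began, along the tool's axes at that moment; what a row does not reach only later rows make up. Full scale, the value 1, is 500 mm for a shift and 120 degrees for a turn. A row lasts 1/12 s, in which the tool goes at most 41.7 mm and 7.16 degrees, less where a joint would pass 70% of its speed; a pose out of reach is approached as far as the arm can. A call with a number of a shift or a turn outside -1 to 1 is refused whole. A call with a gripper value outside its range is refused whole. The fingers move at their own pace and stop on an object; "newtons" is the grip in N (left out, the last holds). Time passes only in rows, so rows that repeat a pose let the fingers close. It gives the time, the measured TCP pose, the force, the opening and the grip force at its end, in the units of the state.
- env.observe(): the state, without advancing time (a new reading comes with each control period).
- optics.get_image(name): name is "scene" or "side" or "wrist"; returns a dict with "image" (480x640x3 uint8, red, green, blue), "intrinsics" (3x3 intrinsics, pixels), "k1" (the pictures are not rectified: a ray, as slopes to the right and down, at radius r is drawn at 1 + k1 r^2 times it, then the intrinsics apply), "origin" and "orientation" of the camera in the world; the wrist camera has in their place "tool_from_camera" (4x4, takes a point from camera to tool coordinates, whose origin is the TCP and whose axes are the flange's). Camera axes: x right, y down, z forward; pixel columns grow to the right and rows downward; lengths in m; the calibration is good to about 2 mm. A picture is of the moment at which its call begins: read the wrist's pose just before it. There is no depth.
- env.close_job(): hands the job in; it is judged then, once.
The state is a dict: "time_s": time; "q": joint angles; "qvel": joint speeds; "joint_efforts": joint torques, N m; "position": TCP position; "tool_rot": TCP orientation; "ft_force": force on the tool from outside, world axes, zero at the start; "wrist_torque": the same for the moment, N m; "grip_width": finger opening in m; "gripper_force": force on a finger pad.
Only numpy, scipy, OpenCV 4.12 (cv2) and the standard library are available. Lean on these libraries where they do the work, as an engineer would, in place of code of your own. Each camera call takes 0.05 s, during which the arm holds its last target. There are 200 camera calls.

## Working session

There is one attempt and no reset: what is moved stays moved. The work goes in short steps, Python scripts to look and compute and a tool call to move; the robot and the scene stay as the last step left them, time stands still between calls to the robot, and variables do not carry over. Pictures are saved under pics/ and viewed, at most 14 in all, crops included, and the job is handed in when it is done.

Besides the shell and the picture viewer there is one more tool, called after "Request:" as name(argument=value, ...) on one line, values as JSON. arm_command: Moves the arm, as the interface text tells. Shift numbers are shares of 500 mm and turn numbers shares of 120 degrees, none past 1 either way. Its arguments: {"type":"object","properties":{"commands":{"type":"array","items":{"type":"number"}},"newtons":{"type":"number"}},"required":["commands"]}

```bash
ls; mkdir -p pics
cat > h.py <<'E'
import numpy as np, cv2
from rig import env, optics
def grab(n):
    s=env.observe(); d=optics.get_image(n)
    if n=='wrist':
        T=np.eye(4);T[:3,:3]=s['tool_rot'];T[:3,3]=s['position'];T=T@np.array(d['tool_from_camera'])
        d['origin']=T[:3,3];d['orientation']=T[:3,:3]
    d['s']=s
    return d
def dist(d): return np.array([0,0,0,0,0.]) 
def ray(d,px):
    K=np.array(d['intrinsics']);k=d['k1']
    m=np.array([(px[0]-K[0,2])/K[0,0],(px[1]-K[1,2])/K[1,1]])
    u=m.copy()
    for _ in range(30): u=m/(1+k*(u@u))
    return np.array(d['origin']),np.array(d['orientation'])@np.array([u[0],u[1],1])
def onz(d,px,z):
    o,r=ray(d,px); return o+r*(z-o[2])/r[2]
def proj(d,p):
    K=np.array(d['intrinsics']);c=np.array(d['orientation']).T@(np.array(p)-np.array(d['origin']))
    u=c[:2]/c[2];u=u*(1+d['k1']*(u@u));return K[0,0]*u[0]+K[0,2],K[1,1]*u[1]+K[1,2]
def save(d,n): cv2.imwrite('pics/'+n,d['image'][:,:,::-1])
E
python3 - <<'E'
from h import *
for n in('scene','side','wrist'):
    d=grab(n);save(d,n+'0.png');print(n,d['intrinsics'],d['k1'],np.round(d['origin'],3),np.round(d['orientation'],3).tolist())
print(env.observe())
E
```

```text
pics
scene [[506.66727965   0.         315.45377188]
 [  0.         506.66727965 237.54430613]
 [  0.           0.           1.        ]] -0.10949471607042122 [0.399 0.555 1.092] [[-0.978, -0.181, 0.104], [-0.209, 0.834, -0.511], [0.006, -0.521, -0.853]]
side [[515.21933609   0.         319.22070512]
 [  0.         515.21933609 243.15064577]
 [  0.           0.           1.        ]] 0.02970408308045944 [-0.5   -0.385  1.064] [[0.315, -0.638, 0.703], [-0.949, -0.213, 0.231], [0.002, -0.74, -0.673]]
wrist [[379.41032915   0.         315.9814742 ]
 [  0.         379.41032915 236.52108342]
 [  0.           0.           1.        ]] -0.03543823627803883 [0.12  0.541 0.373] [[0.349, 0.896, 0.274], [0.937, -0.333, -0.103], [-0.001, 0.293, -0.956]]
{'time_s': 0.15, 'q': array([ 5.72212837e+01,  2.18324142e+01,  7.43731394e+01,  1.13355325e-03,
        8.38586736e+01, -1.23375051e+01]), 'qvel': array([-0.08588576, -0.09761573, -0.14634678, -0.02586193,  0.05021573,
        0.0563838 ]), 'joint_efforts': array([ 1.85028199e-03, -4.48624313e+01, -2.31346875e+01, -1.90744599e-04,
        3.71692222e-03, -2.49164725e-05]), 'position': array([0.19198257, 0.51518203, 0.24986052]), 'tool_rot': array([[-9.37030205e-01,  3.49247771e-01, -6.23431117e-04],
       [ 3.49248232e-01,  9.37029778e-01, -9.31832086e-04],
       [ 2.58733241e-04, -1.09088703e-03, -9.99999372e-01]]), 'ft_force': array([-0.13694659,  0.07187509,  1.18036429]), 'wrist_torque': array([-0.05165087,  0.07066617, -0.00337783]), 'gripper_force': 0.0, 'grip_width': 0.08510254647995977}
```

View pics/scene0.png

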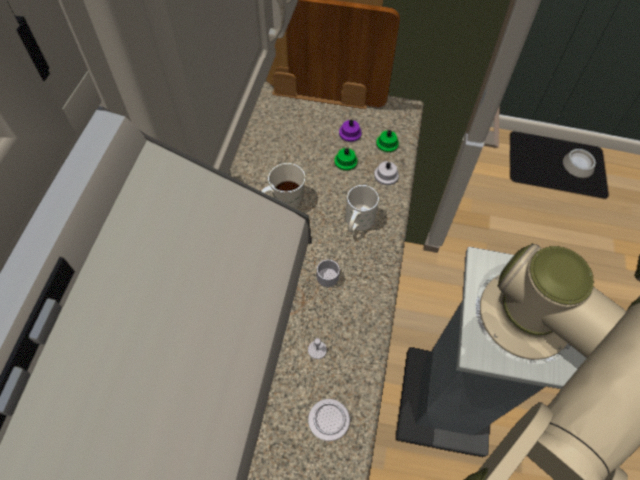

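View pics/side0.png

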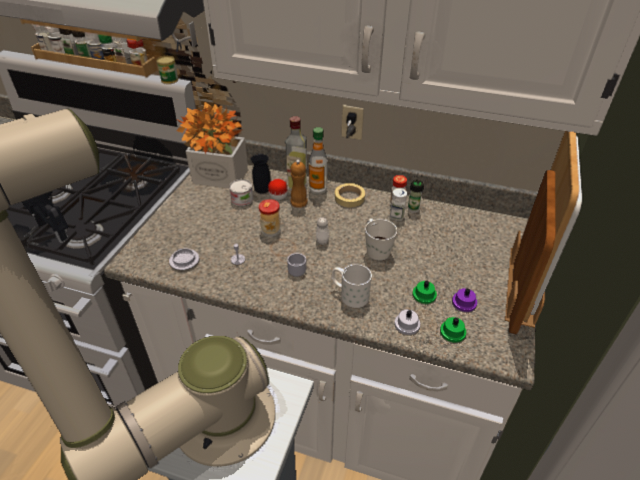

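The scene picture shows plate (329,420), press (317,349), chamber (328,272), dotted mug (362,203), leaf mug (287,180), and white lid (387,172). The side picture shows the same parts, plus the honey jar (270,218) and salt shaker (322,230).

Run:
```python
from h import *
a=grab('scene');b=grab('side')
for n,p,q,z in [('plate',(329,420),(184,259),.018),('press',(318,348),(238,259),.002),('chamber',(328,267),(297,258),.046),('mug',(363,200),(356,273),.093),('leaf',(287,178),(381,231),.095),('lid',(388,165),(408,312),.05),('honey',None,(270,207),.1),('salt',None,(322,221),.09),('greenA',(388,132),(455,320),.05),('greenB',(346,151),(426,284),.05)]:
    print(n,np.round(onz(a,p,z),3) if p else '',np.round(onz(b,q,z),3))
c1=cv2.resize(a['image'][110:460,220:430],None,fx=1.71,fy=1.71,interpolation=2)
c2=cv2.resize(b['image'][200:350,150:500],(440,600) if 0 else None,fx=1.25,fy=1.25,interpolation=2)
im=np.zeros((600,800,3),np.uint8);im[:c1.shape[0],:c1.shape[1]]=c1[:600];im[:c2.shape[0],360:360+c2.shape[1]]=c2[:,:440]
w=optics.get_image('wrist')['image'];im[240:570,360:800]=cv2.resize(w,(440,330));cv2.imwrite('pics/c1.png',im[:,:,::-1])
```

```text
plate [0.41  0.337 0.018] [0.403 0.326 0.018]
press [0.466 0.184 0.002] [0.467 0.186 0.002]
chamber [0.481 0.001 0.046] [0.484 0.005 0.046]
mug [ 0.43  -0.172  0.093] [ 0.434 -0.18   0.093]
leaf [ 0.626 -0.197  0.095] [ 0.618 -0.204  0.095]
lid [ 0.385 -0.331  0.05 ] [ 0.384 -0.334  0.05 ]
honey  [0.614 0.137 0.1  ]
salt  [ 0.612 -0.028  0.09 ]
greenA [ 0.4   -0.449  0.05 ] [ 0.395 -0.45   0.05 ]
greenB [ 0.502 -0.355  0.05 ] [ 0.496 -0.361  0.05 ]
```

View pics/c1.png

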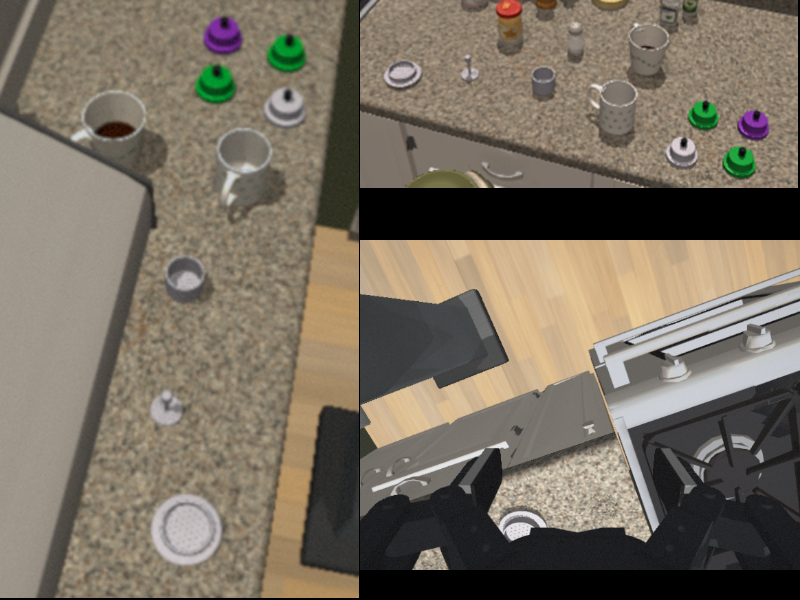

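Scene and side agree within 1 cm and the heights fit. I'll hover over the plate with the tool aligned to the world axes and refine there with the wrist camera.

Request:
arm_command(commands=[-1,-0.528,-0.198,0.06,0,0,-0.17,-1,-0.528,-0.198,0.06,0,0,-0.17,-1,-0.528,-0.198,0.06,0,0,-0.17,-1,-0.528,-0.198,0.06,0,0,-0.17,-1,-0.528,-0.198,0.06,0,0,-0.17,-1,-0.528,-0.198,0.06,0,0,-0.17,-1,-0.528,-0.198,0.06,0,0,-0.17,-1,-0.528,-0.198,0.06,0,0,-0.17,-1,-0.528,-0.198,0.06,0,0,-0.17,-1,-0.528,-0.198,0.06,0,0,-0.17,-1,-0.528,-0.198,0.06,0,0,-0.17,-1,-0.528,-0.198,0.06,0,0,-0.17], newtons=40)

```text
time_s: 1.3
position: [0.4039, 0.3313, 0.2206]
tool_rot: [[-1.0, -0.001, 0.0], [-0.001, 1.0, 0.0], [-0.0, 0.0, -1.0]]
ft_force: [-0.0, -0.3, 0.2]
grip_width: 0.0852
gripper_force: 0.0
```

Run:
```python
from h import *
d=grab('wrist');save(d,'w1.png');print(d['s']['position'],np.round(d['s']['tool_rot'],3).tolist(),proj(d,[.405,.33,.018]))
```

```text
[0.40389278 0.33134512 0.22058499] [[-1.0, -0.001, 0.0], [-0.001, 1.0, 0.0], [-0.0, 0.0, -1.0]] (np.float64(314.42448260432946), np.float64(212.34400270074863))
```

View pics/w1.png

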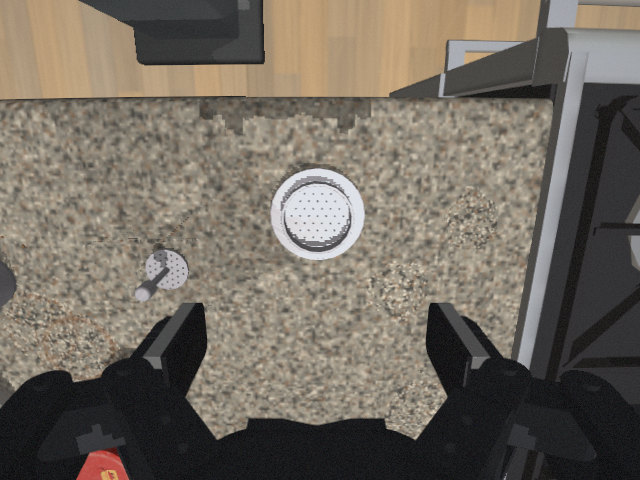

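Plate flange is centred near (318,214) with the press at (165,270). I'll fit an ellipse to the flange at z=11 mm.

```bash
cat >> h.py <<'E'
def blob(d,px,R,sat=40,vmin=0,vmax=255):
    """largest low-saturation blob near px -> hull ellipse, area"""
    im=d['image'];hsv=cv2.cvtColor(im,cv2.COLOR_RGB2HSV)
    m=((hsv[:,:,1]<sat)&(hsv[:,:,2]>=vmin)&(hsv[:,:,2]<=vmax)).astype(np.uint8)
    k=np.zeros_like(m);cv2.circle(k,(int(px[0]),int(px[1])),R,1,-1);m=cv2.morphologyEx(m*k,cv2.MORPH_OPEN,np.ones((3,3)))
    c=max(cv2.findContours(m,cv2.RETR_EXTERNAL,cv2.CHAIN_APPROX_NONE)[0],key=cv2.contourArea)
    h=cv2.convexHull(c);return cv2.fitEllipse(c),h,c
def circ(d,h,z):
    """rim pixels cast to plane z, circle fit"""
    P=np.array([onz(d,p[0].astype(float),z)[:2] for p in h])
    A=np.c_[2*P,np.ones(len(P))];s=np.linalg.lstsq(A,(P**2).sum(1),rcond=None)[0]
    r=np.sqrt(s[2]+s[0]**2+s[1]**2);return s[:2],r,np.abs(np.hypot(*(P-s[:2]).T)-r).max()
E
python3 - <<'E'
from h import *
d=grab('wrist')
for v in(150,180):
  e,h,c=blob(d,(318,214),60,40,v);print(e,circ(d,c,.011))
print(d['s']['position'])
E
```

```text
((317.8033142089844, 214.7730712890625), (92.01172637939453, 95.36672973632812), 115.02033233642578) (array([0.41059039, 0.33312782]), np.float64(0.04286330827857534), np.float64(0.006276067482662372))
((317.3520812988281, 213.9340362548828), (90.5305404663086, 92.75723266601562), 90.50598907470703) (array([0.40968726, 0.33258637]), np.float64(0.041925822259450234), np.float64(0.0012721443526566983))
[0.40395424 0.33130774 0.22057921]
```

Request:
arm_command(commands=[-1,-0.012,0.003,0.3,0,0,0,-1,-0.012,0.003,0.3,0,0,0,-1,-0.012,0.003,0.3,0,0,0,-1,-0.012,0.003,0.3,0,0,0,-1,-0.012,0.003,0.34,0,0,0,-1,-0.012,0.003,0.37,0,0,0,-1,-0.012,0.003,0.389,0,0,0,-1,-0.012,0.003,0.389,0,0,0])

```text
time_s: 2.07
position: [0.4099, 0.3319, 0.0244]
tool_rot: [[-1.0, -0.0, -0.003], [-0.0, 1.0, -0.001], [0.003, -0.001, -1.0]]
ft_force: [-0.4, 0.2, 0.2]
grip_width: 0.0853
gripper_force: 0.0
```

Request:
arm_command(commands=[0.4,0,0,0,0,0,0,0.4,0,0,0,0,0,0,0.4,0,0,0,0,0,0,0.4,0,0,0,0,0,0,0.4,0,0,0,0,0,0,0.4,0,0,0,0,0,0,0.4,0,0,0,0,0,0,0.4,0,0,0,0,0,0], newtons=40)

```text
time_s: 2.73
position: [0.4113, 0.3324, 0.0276]
tool_rot: [[-1.0, 0.001, 0.002], [0.001, 1.0, 0.001], [-0.002, 0.001, -1.0]]
ft_force: [-2.3, 0.3, 6.5]
grip_width: 0.0625
gripper_force: 42.4
```

Request:
arm_command(commands=[0.4,0,0,-0.05,0,0,0,0.4,0,0,-0.12,0,0,0,0.4,0,0,-0.2,0,0,0,0.4,0,0,-0.28,0,0,0,0.4,0,0,-0.36,0,0,0,0.4,0,0,-0.44,0,0,0,0.4,0,0,-0.44,0,0,0], newtons=40)

```text
time_s: 3.32
position: [0.4126, 0.3329, 0.2547]
tool_rot: [[-1.0, 0.0, 0.014], [0.0, 1.0, 0.007], [-0.014, 0.007, -1.0]]
ft_force: [0.4, 0.8, -1.1]
grip_width: 0.0623
gripper_force: 44.8
```

Request:
arm_command(commands=[0.4,-0.02,-0.08,0,0,0,0,0.4,-0.04,-0.16,0,0,0,0,0.4,-0.06,-0.24,0,0,0,0,0.4,-0.08,-0.32,0,0,0,0,0.4,-0.1,-0.4,0,0,0,0,0.4,-0.12,-0.48,0,0,0,0,0.4,-0.14,-0.56,0,0,0,0,0.4,-0.16,-0.64,0,0,0,0,0.4,-0.18,-0.72,0,0,0,0,0.4,-0.2,-0.8,0,0,0,0,0.4,-0.21,-0.88,0,0,0,0,0.4,-0.21,-0.96,0,0,0,0])

```text
time_s: 4.32
position: [0.5158, -0.1502, 0.2464]
tool_rot: [[-1.0, 0.001, 0.002], [0.001, 1.0, -0.001], [-0.002, -0.001, -1.0]]
ft_force: [0.3, 0.3, -2.0]
grip_width: 0.0627
gripper_force: 44.8
```

Request:
arm_command(commands=[0.4,0,-0.04,0,0,0,0,0.4,0,-0.04,0,0,0,0,0.4,0,-0.04,0,0,0,0,0.4,0,-0.04,0,0,0,0])

```text
time_s: 4.65
position: [0.5153, -0.1674, 0.2462]
tool_rot: [[-1.0, 0.0, 0.0], [0.0, 1.0, 0.0], [-0.0, 0.0, -1.0]]
ft_force: [-0.2, 1.5, -1.1]
grip_width: 0.0622
gripper_force: 44.8
```

Run:
```python
from h import *
d=grab('wrist');save(d,'w2.png');print(d['s']['position'],np.round(d['s']['tool_rot'],3).tolist(),proj(d,[.432,-.176,.093]))
```

```text
[ 0.51532836 -0.16737851  0.24623018] [[-1.0, 0.0, 0.0], [0.0, 1.0, 0.0], [-0.0, 0.0, -1.0]] (np.float64(303.57735170600535), np.float64(110.38180658511251))
```

View pics/w2.png

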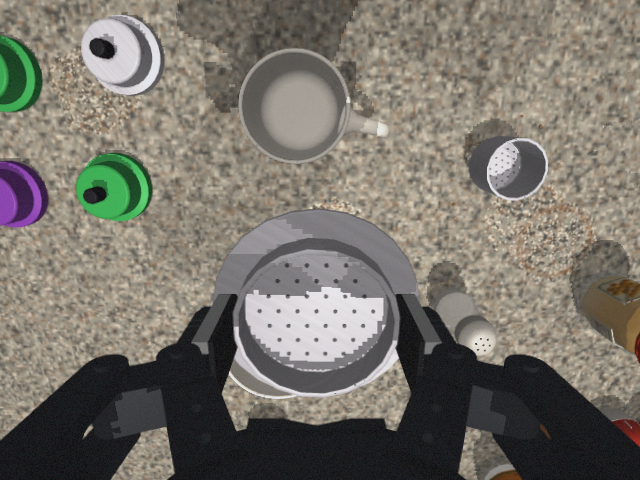

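The mug rim is centred near (294,105), handle to the right, held plate at (316,310), lid at (120,55), and chamber at (515,168).

Run:
```python
from h import *
d=grab('wrist');im=d['image']
hs=cv2.cvtColor(im,cv2.COLOR_RGB2HSV)
for x in range(226,248,2): print(x,hs[105,x].tolist(),end=' ')
print(); 
# radial edge search for rim: outermost strong gradient near expected radius
def rim(d,c,r0,r1,z,skip=None):
    g=cv2.GaussianBlur(cv2.cvtColor(d['image'],cv2.COLOR_RGB2HSV)[:,:,1],(0,0),1.2).astype(float);pts=[]
    for a in np.arange(0,360,4):
        if skip and skip[0]<=a<=skip[1]: continue
        u=np.array([np.cos(np.radians(a)),np.sin(np.radians(a))]);rr=np.arange(r0,r1,.5)
        v=np.array([cv2.getRectSubPix(g.astype(np.float32),(1,1),tuple(map(float,np.array(c)+u*r)))[0,0] for r in rr])
        i=np.argmax(np.gradient(v));pts.append([np.array(c)+u*rr[i]])
    P=pts
    for _ in range(4):
        s,r,m=circ(d,P,z);e=[abs(np.hypot(*(onz(d,p[0],z)[:2]-s))-r) for p in P];P=[p for p,q in zip(P,e) if q<max(.0015,2*np.median(e))]
    return s,r,len(P),len(pts)
print('mug',rim(d,(294,105),48,66,.093))
print('chamber',rim(d,(517,169),24,38,.046))
```

```text
226 [20, 38, 81] 228 [22, 36, 106] 230 [17, 27, 84] 232 [21, 26, 69] 234 [25, 23, 67] 236 [19, 33, 86] 238 [15, 23, 156] 240 [15, 22, 163] 242 [24, 14, 89] 244 [17, 19, 92] 246 [19, 21, 95] 
mug (array([ 0.43023264, -0.18264653]), np.float64(0.03878380043719188), 85, 90)
chamber (array([0.47814865, 0.00429407]), np.float64(0.027124420180180825), 66, 90)
```

```bash
cat >> h.py <<'E'
def rim(d,c,r0,r1,z,angs=range(0,360,4),ch=1,sign=1):
    g=cv2.cvtColor(d['image'],cv2.COLOR_RGB2HSV)[:,:,ch]
    g=cv2.GaussianBlur(g,(0,0),1.2).astype(np.float32);pts=[]
    for a in angs:
        u=np.array([np.cos(np.radians(a)),np.sin(np.radians(a))]);rr=np.arange(r0,r1,.5)
        v=np.array([cv2.getRectSubPix(g,(1,1),tuple(map(float,np.array(c)+u*r)))[0,0] for r in rr])
        i=np.argmax(sign*np.gradient(v));pts.append([np.array(c)+u*rr[i]])
    P=pts
    for _ in range(4):
        s,r,m=circ(d,P,z);e=[abs(np.hypot(*(onz(d,p[0],z)[:2]-s))-r) for p in P];P=[p for p,q in zip(P,e) if q<max(.0015,2*np.median(e))]
    return np.round(s,4),round(r,4),len(P),len(pts)
E
python3 - <<'E'
from h import *
d=grab('wrist');z=d['s']['position'][2];print(d['s']['position'])
print('flange',rim(d,(316,308),80,115,z-.0166,range(196,346,3)))
print('collar in',rim(d,(316,312),60,90,z-.0026,list(range(20,160,4)),2,1),rim(d,(316,312),60,95,z-.0026,range(20,160,4),2,-1))
print('collar back',rim(d,(316,308),55,85,z-.0026,list(range(215,326,4)),2,1))
for c in range(205,325,5):print(c,d['image'][c,316].tolist(),end=';')
for c in range(360,405,3):print(c,d['image'][c,316].tolist(),end=';')
E
```

```text
[ 0.51549796 -0.16694968  0.24620984]
flange (array([ 0.513, -0.167]), np.float64(0.0422), 50, 50)
collar in (array([ 0.5136, -0.1669]), np.float64(0.0293), 35, 35) (array([ 0.5175, -0.1675]), np.float64(0.0245), 35, 35)
collar back (array([ 0.5066, -0.1669]), np.float64(0.0287), 28, 28)
205 [226, 217, 199];210 [138, 135, 139];215 [133, 131, 132];220 [126, 122, 127];225 [125, 121, 126];230 [124, 121, 126];235 [127, 125, 128];240 [87, 87, 90];245 [87, 87, 89];250 [165, 161, 167];255 [151, 149, 153];260 [154, 150, 154];265 [157, 154, 156];270 [149, 147, 150];275 [151, 148, 151];280 [64, 65, 64];285 [126, 124, 128];290 [129, 128, 131];295 [229, 226, 230];300 [229, 226, 229];305 [229, 225, 229];310 [104, 105, 103];315 [225, 222, 225];320 [228, 224, 229];360 [186, 184, 188];363 [123, 121, 125];366 [124, 124, 127];369 [183, 179, 185];372 [95, 92, 95];375 [85, 82, 85];378 [83, 84, 85];381 [83, 84, 83];384 [88, 86, 90];387 [88, 84, 88];390 [83, 81, 82];393 [213, 207, 214];396 [193, 186, 193];399 [144, 135, 121];402 [108, 105, 95];
```

Request:
arm_command(commands=[0.4,0.06,-0.01,0,0,0,0,0.4,0.12,-0.02,0,0,0,0,0.4,0.1666,-0.031,0,0,0,0,0.4,0.1666,-0.031,0.06,0,0,0,0.4,0.1666,-0.031,0.12,0,0,0,0.4,0.1666,-0.031,0.18,0,0,0,0.4,0.1666,-0.031,0.22,0,0,0,0.4,0.1666,-0.031,0.235,0,0,0,0.4,0.1666,-0.031,0.245,0,0,0,0.4,0.1666,-0.031,0.25,0,0,0,0.4,0.1666,-0.031,0.255,0,0,0,0.4,0.1666,-0.031,0.255,0,0,0])

```text
time_s: 5.8
position: [0.4326, -0.1837, 0.1189]
tool_rot: [[-1.0, 0.0, 0.001], [0.0, 1.0, -0.001], [-0.001, -0.001, -1.0]]
ft_force: [-0.4, -0.1, -0.9]
grip_width: 0.0624
gripper_force: 44.8
```

Request:
arm_command(commands=[0.4,0,0,0.005,0,0,0,0.4,0,0,0.008,0,0,0,0.4,0,0,0.01,0,0,0,0.4,0,0,0.01,0,0,0])

```text
time_s: 6.13
position: [0.4322, -0.1837, 0.1133]
tool_rot: [[-1.0, 0.001, 0.0], [0.001, 1.0, -0.0], [-0.0, -0.0, -1.0]]
ft_force: [0.6, -0.5, -0.6]
grip_width: 0.0623
gripper_force: 44.8
```

Request:
arm_command(commands=[0.4,0,0.001,0.002,0,0,0,0.4,0,0.001,0.003,0,0,0,0.4,0,0.001,0.003,0,0,0])

```text
time_s: 6.38
position: [0.4324, -0.1833, 0.1124]
tool_rot: [[-1.0, 0.001, 0.001], [0.001, 1.0, -0.001], [-0.001, -0.001, -1.0]]
ft_force: [-1.2, 0.3, 5.3]
grip_width: 0.0626
gripper_force: 45.3
```

Request:
arm_command(commands=[0.4,0,0,0.002,0,0,0,0.4,0,0,0.002,0,0,0])

```text
time_s: 6.55
position: [0.4325, -0.1833, 0.1122]
tool_rot: [[-1.0, 0.001, 0.001], [0.001, 1.0, -0.001], [-0.001, -0.001, -1.0]]
ft_force: [-3.7, 2.6, 15.5]
grip_width: 0.0625
gripper_force: 46.2
```

Request:
arm_command(commands=[0.4,0,0,-0.003,0,0,0,-0.2,0,0,-0.003,0,0,0,-1,0,0,-0.003,0,0,0,-1,0,0,-0.003,0,0,0,-1,0,0,-0.003,0,0,0,-1,0,0,-0.003,0,0,0,-1,0,0,-0.08,0,0,0,-1,0,0,-0.16,0,0,0,-1,0,0,-0.24,0,0,0,-1,0,0,-0.28,0,0,0,-1,0,0,-0.28,0,0,0])

```text
time_s: 7.47
position: [0.4334, -0.184, 0.2553]
tool_rot: [[-1.0, 0.001, 0.007], [0.001, 1.0, -0.005], [-0.007, -0.005, -1.0]]
ft_force: [0.3, -0.3, 0.2]
grip_width: 0.0857
gripper_force: 0.0
```

Run:
```python
from h import *
d=grab('wrist');save(d,'w3.png');print(d['s']['position'],proj(d,[.43,-.183,.096]),proj(d,[.43,-.183,.11]),proj(d,[.43-.043,-.183,.096]))
```

```text
[ 0.4334052  -0.18396704  0.25526491] (np.float64(318.3920728904378), np.float64(218.3383177297078)) (np.float64(318.4000286803073), np.float64(223.19085847109733)) (np.float64(318.4857268549243), np.float64(161.69488756983776))
```

View pics/w3.png

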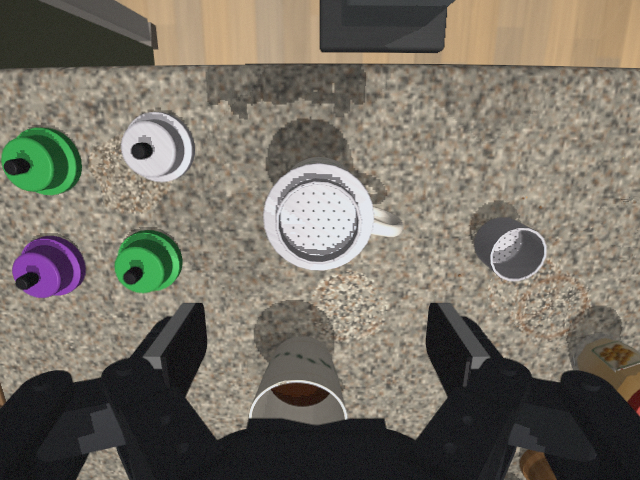

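The plate sits on the mug, centred near (319,216), about where the projection predicts. I'll measure the plate exactly, then move over the chamber.

Run:
```python
from h import *
d=grab('wrist');print(d['s']['position'],np.round(d['s']['tool_rot'],4).tolist())
print('flange',rim(d,(319,217),44,66,.096,[a for a in range(0,360,3) if a>30]))
p,r,n,N=rim(d,(517,254),22,36,.046);print('chamber',p,r,n,N,(p-d['s']['position'][:2])/.5*[-1,1])
```

```text
[ 0.43270295 -0.18347956  0.25257187] [[-1.0, 0.0007, 0.0036], [0.0007, 1.0, -0.0027], [-0.0036, -0.0027, -1.0]]
flange (array([ 0.4302, -0.1831]), np.float64(0.0428), 84, 109)
chamber [0.4773 0.0038] 0.0276 53 90 [-0.08919411  0.37455913]
```

Request:
arm_command(commands=[-1,-0.02,0.08,0,0,0,0,-1,-0.04,0.16,0,0,0,0,-1,-0.06,0.24,0,0,0,0,-1,-0.08,0.32,0.04,0,0,0,-1,-0.09,0.375,0.08,0,0,0,-1,-0.09,0.375,0.08,0,0,0,-1,-0.09,0.375,0.08,0,0,0,-1,-0.09,0.375,0.08,0,0,0])

```text
time_s: 8.23
position: [0.4772, 0.004, 0.2101]
tool_rot: [[-1.0, 0.001, -0.002], [0.001, 1.0, 0.0], [0.002, 0.0, -1.0]]
ft_force: [-0.7, 0.5, 0.1]
grip_width: 0.0852
gripper_force: 0.0
```

Run:
```python
from h import *
d=grab('wrist');q=proj(d,[.478,.004,.046]);save(d,'w4.png');print(d['s']['position'],np.round(d['s']['tool_rot'],4).tolist(),q)
for a in (q,):
  print(rim(d,a,44-10,44+25,.046),rim(d,a,34,69,.046,ch=2,sign=-1))
```

```text
[0.4771549  0.00400392 0.21009299] [[-1.0, 0.0005, -0.0017], [0.0005, 1.0, 0.0001], [0.0017, 0.0001, -1.0]] (np.float64(315.97625224341203), np.float64(223.81865644540068))
(array([0.4792, 0.0037]), np.float64(0.0306), 59, 90) (array([0.4869, 0.0015]), np.float64(0.0349), 37, 90)
```

Run:
```python
from h import *
d=grab('wrist');q=(316,224)
print(d['s']['position'],rim(d,q,28,44,.046),rim(d,q,28,44,.046,ch=2,sign=-1),rim(d,q,28,44,.046,range(180,360,4)))
cv2.imwrite('pics/w4c.png',cv2.resize(d['image'][150:300,220:420],None,fx=3,fy=3)[:,:,::-1])
```

```text
[0.47738128 0.00350952 0.21060246] (array([0.476 , 0.0051]), np.float64(0.0281), 61, 90) (array([0.4784, 0.005 ]), np.float64(0.0268), 83, 90) (array([0.4713, 0.0047]), np.float64(0.0254), 41, 45)
```

View pics/w4c.png

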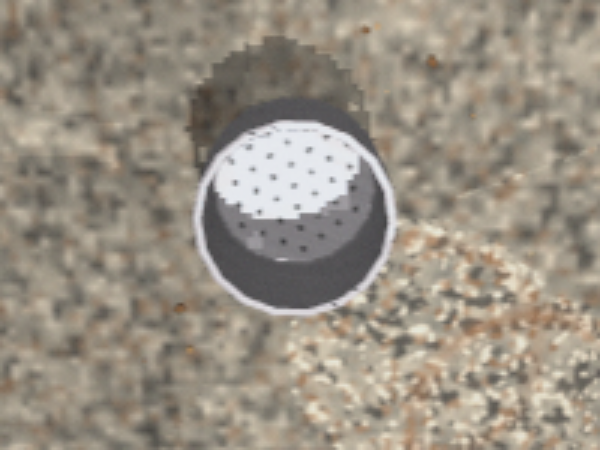

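Chamber rim is centred at about (318,222), giving (0.4784, 0.005) with radius 26.8 mm, which fits its size. Now I'll grasp it.

Request:
arm_command(commands=[-1,-0.002,0.003,0.08,0,0,0,-1,-0.002,0.003,0.16,0,0,0,-1,-0.002,0.003,0.24,0,0,0,-1,-0.002,0.003,0.3,0,0,0,-1,-0.002,0.003,0.33,0,0,0,-1,-0.002,0.003,0.345,0,0,0,-1,-0.002,0.003,0.345,0,0,0])

```text
time_s: 8.92
position: [0.4781, 0.005, 0.0375]
tool_rot: [[-1.0, 0.002, -0.002], [0.002, 1.0, 0.0], [0.002, 0.0, -1.0]]
ft_force: [-0.2, -0.3, -0.2]
grip_width: 0.0853
gripper_force: 0.0
```

Request:
arm_command(commands=[0.6,0,0,0,0,0,0,0.6,0,0,0,0,0,0,0.6,0,0,0,0,0,0,0.6,0,0,0,0,0,0,0.6,0,0,0,0,0,0,0.6,0,0,0,0,0,0,0.6,0,0,0,0,0,0,0.6,0,0,0,0,0,0], newtons=40)

```text
time_s: 9.58
position: [0.4791, 0.0055, 0.04]
tool_rot: [[-1.0, 0.001, 0.003], [0.001, 1.0, -0.001], [-0.003, -0.001, -1.0]]
ft_force: [-1.9, -2.3, 8.1]
grip_width: 0.0534
gripper_force: 40.6
```

Request:
arm_command(commands=[0.6,0,0,-0.05,0,0,0,0.6,0,0,-0.12,0,0,0,0.6,0,0,-0.2,0,0,0,0.6,0,0,-0.28,0,0,0,0.6,0,0,-0.36,0,0,0,0.6,0,0,-0.4,0,0,0,0.6,0,0,-0.4,0,0,0,0.6,0,0,-0.4,0,0,0])

```text
time_s: 10.25
position: [0.4783, 0.0059, 0.2395]
tool_rot: [[-1.0, 0.001, 0.003], [0.001, 1.0, -0.001], [-0.003, -0.001, -1.0]]
ft_force: [0.3, 0.1, -0.9]
grip_width: 0.0531
gripper_force: 42.7
```

Run:
```python
from h import *
d=grab('wrist');save(d,'w5.png');print(d['s']['position'],d['s']['grip_width'],proj(d,d['s']['position']+[0,0,.009]))
```

```text
[0.47826641 0.00587335 0.23948614] 0.05312822531716737 (np.float64(315.9180936142309), np.float64(350.39085510118093))
```

View pics/w5.png

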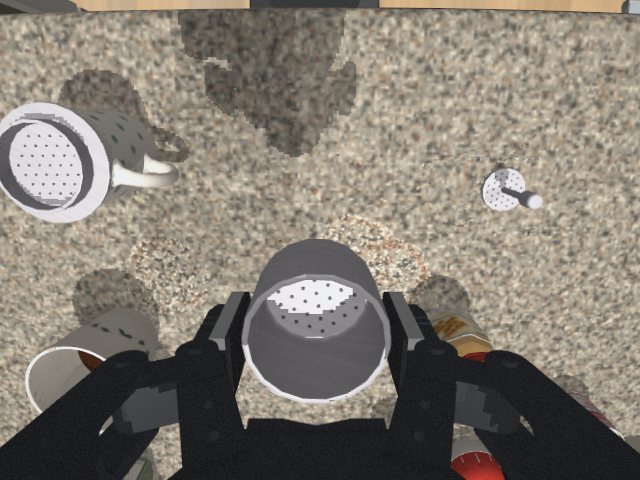

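The chamber is held upright, rim centre near (317,339). I'll fix its offset from the TCP.

Run:
```python
from h import *
d=grab('wrist');p=d['s']['position'];z=p[2]+.006;print(p)
for sg in(1,-1):print(rim(d,(317,339),55,80,z,list(range(25,156,4)),2,sg))
for px in((317,402),(317,276),(244,337),(391,337)):print(np.round(onz(d,px,z)[:2]-p[:2],4))
print((np.array([.4302,-.183])-p[:2])/.5*[-1,1])
```

```text
[0.47783464 0.00593656 0.23811549]
(array([0.4766, 0.006 ]), np.float64(0.0243), 33, 33)
(array([0.4782, 0.0058]), np.float64(0.0256), 24, 33)
[0.0246 0.0004]
[-0.0267  0.0004]
[-0.0034 -0.0254]
[-0.0034  0.0265]
[ 0.09526928 -0.37787312]
```

Request:
arm_command(commands=[0.6,0.02,-0.08,0,0,0,0,0.6,0.04,-0.16,0,0,0,0,0.6,0.06,-0.24,0,0,0,0,0.6,0.08,-0.32,0,0,0,0,0.6,0.0934,-0.378,0,0,0,0,0.6,0.0934,-0.378,0,0,0,0,0.6,0.0934,-0.378,0.06,0,0,0,0.6,0.0934,-0.378,0.12,0,0,0,0.6,0.0934,-0.378,0.16,0,0,0,0.6,0.0934,-0.378,0.16,0,0,0])

```text
time_s: 11.18
position: [0.4295, -0.1814, 0.154]
tool_rot: [[-1.0, 0.001, -0.008], [0.001, 1.0, 0.006], [0.008, 0.006, -1.0]]
ft_force: [-0.2, -0.2, -1.6]
grip_width: 0.0535
gripper_force: 42.7
```

Run:
```python
from h import *
d=grab('wrist');p=d['s']['position'];print(p)
save(d,'w6.png')
for a in(np.array([.4302,-.183]),p[:2]+[-.001,0]):print([np.round(proj(d,[a[0]+dx,a[1],z])) for dx,z in((-.043,.096),(0.027,p[2]+.006),(-.024,p[2]-.04))])
```

```text
[ 0.42954769 -0.18143062  0.15396197]
[array([312., 195.]), array([312., 409.]), array([312., 244.])]
[array([315., 192.]), array([316., 405.]), array([315., 240.])]
```

View pics/w6.png

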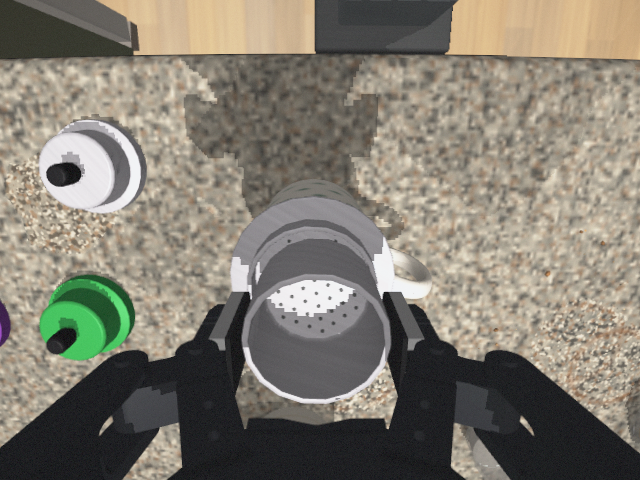

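Chamber sits above the collar and lines up with the projection, with the arm still settling. I'll let it settle while lowering a little.

Request:
arm_command(commands=[0.6,0,0,0,0,0,0,0.6,0,0,0,0,0,0,0.6,0,0,0,0,0,0])

```text
time_s: 11.48
position: [0.432, -0.1833, 0.1594]
tool_rot: [[-1.0, 0.001, 0.002], [0.001, 1.0, -0.001], [-0.002, -0.001, -1.0]]
ft_force: [-0.4, -0.6, -1.2]
grip_width: 0.0528
gripper_force: 42.8
```

Request:
arm_command(commands=[0.6,0.0016,0,0.012,0,0,0,0.6,0.0016,0,0.022,0,0,0,0.6,0.0016,0,0.032,0,0,0,0.6,0.0016,0,0.038,0,0,0,0.6,0.0016,0,0.042,0,0,0,0.6,0.0016,0,0.042,0,0,0,0.6,0.0016,0,0.042,0,0,0])

```text
time_s: 12.07
position: [0.4307, -0.1832, 0.1373]
tool_rot: [[-1.0, 0.001, -0.0], [0.001, 1.0, 0.0], [0.0, 0.0, -1.0]]
ft_force: [0.5, -0.5, -0.6]
grip_width: 0.053
gripper_force: 42.8
```

Request:
arm_command(commands=[0.6,0,0,0.003,0,0,0,0.6,0,0,0.005,0,0,0,0.6,0,0,0.005,0,0,0])

```text
time_s: 12.32
position: [0.431, -0.1833, 0.1357]
tool_rot: [[-1.0, 0.001, 0.001], [0.001, 1.0, -0.001], [-0.001, -0.001, -1.0]]
ft_force: [-2.3, 1.9, 8.0]
grip_width: 0.0531
gripper_force: 43.4
```

Contact came at the expected height, so I'll release and rise.

Request:
arm_command(commands=[0.6,0,0,-0.002,0,0,0,0.2,0,0,-0.002,0,0,0,-0.4,0,0,-0.002,0,0,0,-1,0,0,-0.002,0,0,0,-1,0,0,-0.002,0,0,0,-1,0,0,-0.002,0,0,0,-1,0,0,-0.08,0,0,0,-1,0,0,-0.16,0,0,0,-1,0,0,-0.24,0,0,0,-1,0,0,-0.24,0,0,0,-1,0,0,-0.24,0,0,0,-1,0,0,-0.24,0,0,0])

```text
time_s: 13.32
position: [0.4304, -0.1829, 0.2542]
tool_rot: [[-1.0, 0.001, -0.001], [0.001, 1.0, 0.001], [0.001, 0.001, -1.0]]
ft_force: [0.2, -0.6, -0.2]
grip_width: 0.0855
gripper_force: 0.0
```

Run:
```python
from h import *
d=grab('wrist');p=d['s']['position'];print(p,np.round(d['s']['tool_rot'],4).tolist())
q=proj(d,[.4302,-.183,.142]);print(q,proj(d,[.4302,-.183+.027,.142]))
save(d,'w7.png')
R=abs(proj(d,[.4302,-.183+.027,.142])[0]-q[0])
for sg in(1,-1):print(rim(d,q,R-9,R+9,.142,ch=2,sign=sg))
print('flange',rim(d,proj(d,[.4302,-.183,.096]),44,66,.096,range(180,360,4)))
cv2.imwrite('pics/w7c.png',cv2.resize(d['image'][130:310,210:430],None,fx=3,fy=3)[:,:,::-1])
```

```text
[ 0.43037736 -0.18291572  0.25416256] [[-1.0, 0.0008, -0.0009], [0.0008, 1.0, 0.0007], [0.0009, 0.0007, -1.0]]
(np.float64(315.75363925429485), np.float64(242.78914553813377)) (np.float64(357.1087823277144), np.float64(242.76512875447398))
(array([ 0.4272, -0.1832]), np.float64(0.0261), 48, 90)
(array([ 0.43  , -0.1832]), np.float64(0.0266), 64, 90)
flange (array([ 0.4264, -0.1833]), np.float64(0.0412), 42, 45)
```

View pics/w7c.png

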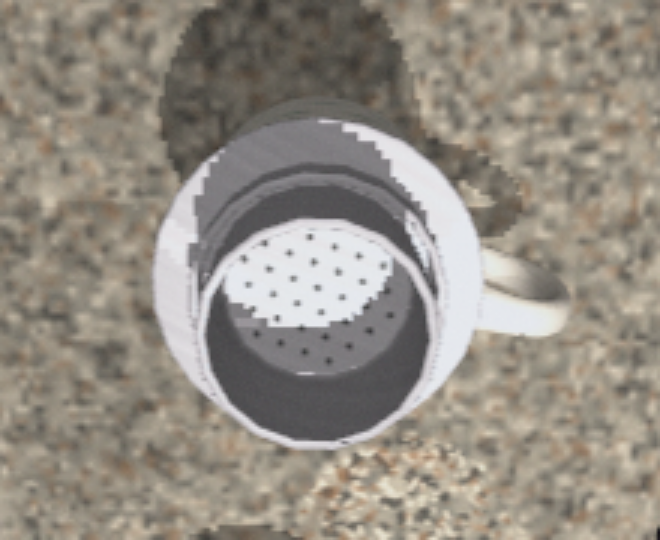

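Chamber stands upright in the collar at (0.430, -0.183). Next is the press.

Request:
arm_command(commands=[-1,-0.01,0.08,0,0,0,0,-1,-0.02,0.16,0,0,0,0,-1,-0.03,0.24,0,0,0,0,-1,-0.04,0.32,0,0,0,0,-1,-0.05,0.4,0,0,0,0,-1,-0.06,0.48,0,0,0,0,-1,-0.07,0.56,0,0,0,0,-1,-0.072,0.64,0.02,0,0,0,-1,-0.072,0.7,0.04,0,0,0,-1,-0.072,0.736,0.04,0,0,0,-1,-0.072,0.736,0.04,0,0,0,-1,-0.072,0.736,0.04,0,0,0])

```text
time_s: 14.37
position: [0.4665, 0.1852, 0.2335]
tool_rot: [[-1.0, -0.001, -0.003], [-0.001, 1.0, -0.001], [0.003, -0.001, -1.0]]
ft_force: [0.3, -0.3, 0.2]
grip_width: 0.0854
gripper_force: 0.0
```

Request:
arm_command(commands=[-1,0,0,0,0,0,0,-1,0,0,0,0,0,0])

```text
time_s: 14.53
position: [0.4671, 0.1838, 0.2346]
tool_rot: [[-1.0, 0.002, -0.001], [0.002, 1.0, -0.0], [0.001, -0.0, -1.0]]
ft_force: [0.5, 0.1, -0.6]
grip_width: 0.0855
gripper_force: 0.0
```

Run:
```python
from h import *
d=grab('wrist');p=d['s']['position'];print(p,np.round(d['s']['tool_rot'],4).tolist())
for z in(.004,.06):print(proj(d,[.466,.185,z]))
q=proj(d,[.466,.185,.004]);R=abs(proj(d,[.466,.206,.004])[0]-q[0]);print(R)
for ch,sg in((2,-1),(1,1)):print(rim(d,q,R-8,R+8,.004,ch=ch,sign=sg))
e,h,c=blob(d,q,50,30,180);print(e,cv2.contourArea(c))
cv2.imwrite('pics/w8c.png',cv2.resize(d['image'][130:330,210:430],None,fx=3,fy=3)[:,:,::-1])
```

```text
[0.46709048 0.18377712 0.23456805] [[-1.0, 0.0022, -0.0006], [0.0022, 1.0, -0.0003], [0.0006, -0.0003, -1.0]]
(np.float64(317.369857255544), np.float64(203.44938548729021))
(np.float64(317.57949825211296), np.float64(217.90578329199022))
22.090653064617527
(array([0.4653, 0.1863]), np.float64(0.0205), 90, 90)
(array([0.465 , 0.1863]), np.float64(0.0211), 90, 90)
((327.00018310546875, 202.3154296875), (25.589494705200195, 40.252872467041016), 17.123750686645508) 635.5
```

View pics/w8c.png

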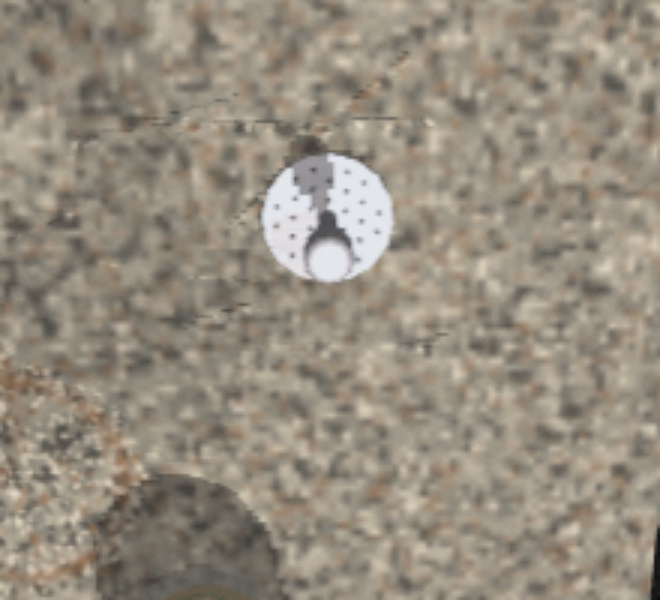

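Press disc is centred at (318,202), giving (0.4652, 0.1863), and the knob at (320,216) agrees. I'll grasp the knob high, with tips about 44 mm above its base so they clear the chamber rim.

Request:
arm_command(commands=[-1,0.004,0.005,0.08,0,0,0,-1,0.004,0.005,0.16,0,0,0,-1,0.004,0.005,0.24,0,0,0,-1,0.004,0.005,0.3,0,0,0,-1,0.004,0.005,0.33,0,0,0,-1,0.004,0.005,0.341,0,0,0,-1,0.004,0.005,0.341,0,0,0,-1,0.004,0.005,0.341,0,0,0])

```text
time_s: 15.25
position: [0.4657, 0.187, 0.0652]
tool_rot: [[-1.0, 0.002, 0.001], [0.002, 1.0, 0.0], [-0.001, 0.0, -1.0]]
ft_force: [-0.1, -0.3, 0.2]
grip_width: 0.0855
gripper_force: 0.0
```

Request:
arm_command(commands=[0.9,0,0,0,0,0,0,0.9,0,0,0,0,0,0,0.9,0,0,0,0,0,0,0.9,0,0,0,0,0,0,0.9,0,0,0,0,0,0,0.9,0,0,0,0,0,0,0.9,0,0,0,0,0,0,0.9,0,0,0,0,0,0,0.9,0,0,0,0,0,0,0.9,0,0,0,0,0,0,0.9,0,0,0,0,0,0,0.9,0,0,0,0,0,0], newtons=40)

```text
time_s: 16.25
position: [0.4652, 0.1872, 0.0646]
tool_rot: [[-1.0, 0.001, 0.001], [0.001, 1.0, -0.0], [-0.001, -0.0, -1.0]]
ft_force: [-0.4, -2.7, 4.8]
grip_width: 0.0119
gripper_force: 39.2
```

Request:
arm_command(commands=[0.9,0,0,-0.04,0,0,0,0.9,0,0,-0.1,0,0,0,0.9,0,0,-0.18,0,0,0,0.9,0,0,-0.26,0,0,0,0.9,0,0,-0.34,0,0,0,0.9,0,0,-0.37,0,0,0,0.9,0,0,-0.37,0,0,0,0.9,0,0,-0.37,0,0,0])

```text
time_s: 16.92
position: [0.4648, 0.1875, 0.2491]
tool_rot: [[-1.0, 0.001, 0.0], [0.001, 1.0, 0.0], [-0.0, 0.0, -1.0]]
ft_force: [-0.4, -1.0, -0.5]
grip_width: 0.0116
gripper_force: 39.3
```

Run:
```python
from h import *
d=grab('wrist');p=d['s']['position'];print(p,d['s']['grip_width'],d['s']['ft_force'])
for dz in(-.0646+.004,-.0046):print(proj(d,p+[0,0,dz]))
cv2.imwrite('pics/w9c.png',cv2.resize(d['image'][200:400,210:430],None,fx=3,fy=3)[:,:,::-1])
```

```text
[0.46477209 0.18746728 0.24913102] 0.011583175828735068 [-0.41242197 -1.02965059 -0.45891361]
(np.float64(315.93647912047555), np.float64(273.3433152102835))
(np.float64(315.9445287024639), np.float64(329.7996751513298))
```

View pics/w9c.png

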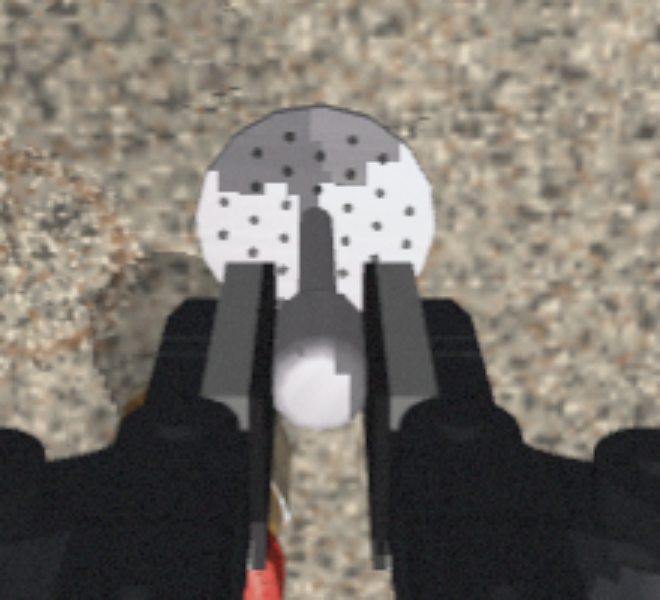

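Press hangs upright, disc centred at (315,274) and knob at (316,328), both as predicted. I'll carry it over the chamber.

Request:
arm_command(commands=[0.9,0.01,-0.08,0,0,0,0,0.9,0.02,-0.16,0,0,0,0,0.9,0.03,-0.24,0,0,0,0,0.9,0.04,-0.32,0,0,0,0,0.9,0.05,-0.4,0,0,0,0,0.9,0.06,-0.48,0,0,0,0,0.9,0.069,-0.56,0,0,0,0,0.9,0.069,-0.64,0,0,0,0,0.9,0.069,-0.7,0,0,0,0,0.9,0.069,-0.741,0,0,0,0,0.9,0.069,-0.741,0.03,0,0,0,0.9,0.069,-0.741,0.06,0,0,0])

```text
time_s: 17.97
position: [0.4297, -0.1842, 0.2172]
tool_rot: [[-1.0, 0.003, -0.002], [0.003, 1.0, 0.002], [0.002, 0.002, -1.0]]
ft_force: [-0.8, 0.3, -0.9]
grip_width: 0.0119
gripper_force: 39.3
```

Request:
arm_command(commands=[0.9,0,0,0,0,0,0,0.9,0,0,0,0,0,0,0.9,0,0,0,0,0,0])

```text
time_s: 18.22
position: [0.4303, -0.1829, 0.2192]
tool_rot: [[-1.0, 0.0, -0.001], [0.0, 1.0, 0.001], [0.001, 0.001, -1.0]]
ft_force: [0.0, 0.2, 0.3]
grip_width: 0.0119
gripper_force: 39.3
```

Run:
```python
from h import *
d=grab('wrist');p=d['s']['position'];print(p)
for x in([.4301,-.1832,.142],[.4301-.027,-.1832,.142],[p[0]-.021,p[1],p[2]-.0606],[p[0],p[1],p[2]-.0606]):print(np.round(proj(d,x),1))
cv2.imwrite('pics/w10c.png',cv2.resize(d['image'][180:400,210:430],None,fx=2.7,fy=2.7)[:,:,::-1])
```

```text
[ 0.43027179 -0.18292503  0.21923807]
[315.4 261.8]
[315.4 215.3]
[315.9 235. ]
[315.9 273.4]
```

View pics/w10c.png

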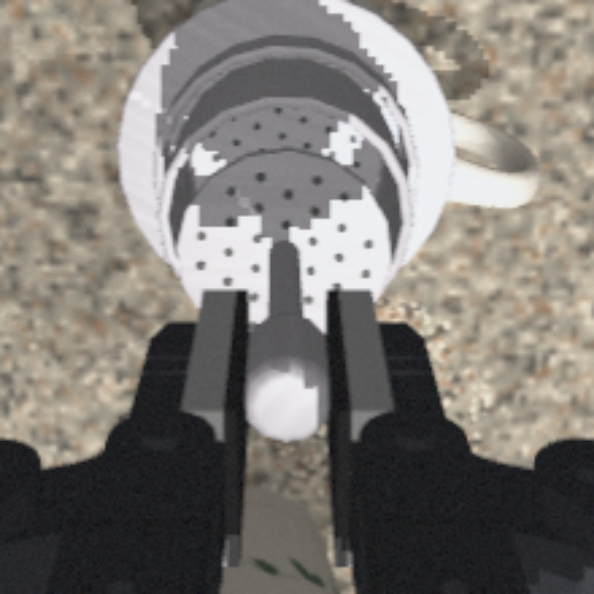

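Rim top at row 216 and disc top at row 235 both match the prediction, so it is aligned. Lowering.

Request:
arm_command(commands=[0.9,0,0,0.02,0,0,0,0.9,0,0,0.04,0,0,0,0.9,0,0,0.06,0,0,0,0.9,0,0,0.08,0,0,0,0.9,0,0,0.095,0,0,0,0.9,0,0,0.102,0,0,0,0.9,0,0,0.102,0,0,0,0.9,0,0,0.102,0,0,0])

```text
time_s: 18.93
position: [0.4304, -0.1832, 0.1687]
tool_rot: [[-1.0, 0.001, 0.0], [0.001, 1.0, -0.0], [-0.0, -0.0, -1.0]]
ft_force: [0.1, -0.4, -1.3]
grip_width: 0.0119
gripper_force: 39.3
```

Request:
arm_command(commands=[0.9,0,0,0.003,0,0,0,0.9,0,0,0.005,0,0,0,0.9,0,0,0.005,0,0,0])

```text
time_s: 19.18
position: [0.4302, -0.1832, 0.1659]
tool_rot: [[-1.0, 0.001, 0.0], [0.001, 1.0, -0.0], [-0.0, -0.0, -1.0]]
ft_force: [-0.0, 0.4, -0.3]
grip_width: 0.012
gripper_force: 39.3
```

Request:
arm_command(commands=[0.9,0,0,0.002,0,0,0,0.9,0,0,0.003,0,0,0,0.9,0,0,0.003,0,0,0])

```text
time_s: 19.43
position: [0.4307, -0.1835, 0.165]
tool_rot: [[-1.0, 0.001, 0.002], [0.001, 1.0, -0.001], [-0.002, -0.001, -1.0]]
ft_force: [0.3, 0.6, 5.5]
grip_width: 0.0116
gripper_force: 39.8
```

Contact on the floor at the expected height. I'll release, rise, and go over the lid.

Request:
arm_command(commands=[0.9,0,0,-0.001,0,0,0,0.4,0,0,-0.001,0,0,0,-0.2,0,0,-0.001,0,0,0,-0.2,0,0,-0.001,0,0,0,-0.2,0,0,-0.001,0,0,0,-0.2,0,0,-0.03,0,0,0,-1,0,0,-0.09,0,0,0,-1,0,0,-0.16,0,0,0,-1,0,0,-0.18,0,0,0,-1,0,0,-0.18,0,0,0,-1,0,0,-0.18,0,0,0])

```text
time_s: 20.35
position: [0.4301, -0.1831, 0.254]
tool_rot: [[-1.0, 0.001, 0.0], [0.001, 1.0, -0.0], [-0.0, -0.0, -1.0]]
ft_force: [0.4, -0.4, -0.1]
grip_width: 0.0855
gripper_force: 0.0
```

Run:
```python
from h import *
d=grab('wrist');p=d['s']['position'];print(p)
for x in([.4301,-.1832,.142],[.4301,-.1832,.105],[.4301,-.1832,.161],[.385,-.333,.05]):print(np.round(proj(d,x),1))
save(d,'w11.png')
```

```text
[ 0.430058  -0.183051   0.2540464]
[315.8 243. ]
[315.8 227.7]
[315.8 252.7]
[141.1 159.8]
```

View pics/w11.png

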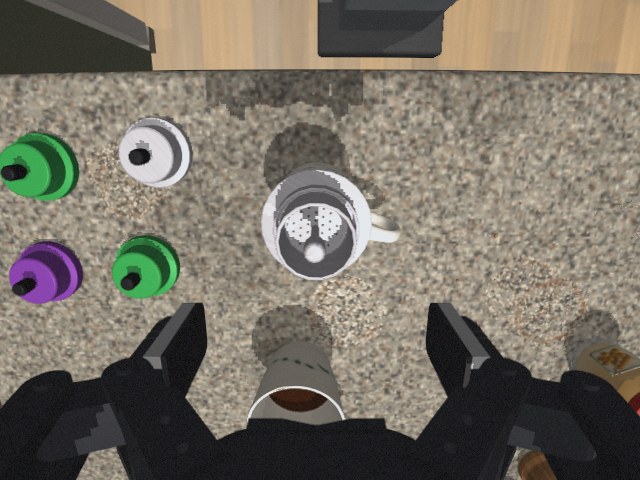

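The press stands centred, knob at (315,253). The lid is at (155,152) with its knob at (139,157). That was my 14th view, so the lid is done on numbers alone.

Request:
arm_command(commands=[-1,0.03,-0.08,0,0,0,0,-1,0.06,-0.16,0,0,0,0,-1,0.09,-0.24,0,0,0,0,-1,0.091,-0.3,0.01,0,0,0,-1,0.091,-0.3,0.02,0,0,0,-1,0.091,-0.3,0.02,0,0,0,-1,0.091,-0.3,0.02,0,0,0,-1,0.091,-0.3,0.02,0,0,0])

```text
time_s: 21.07
position: [0.3847, -0.332, 0.2439]
tool_rot: [[-1.0, -0.0, -0.001], [-0.0, 1.0, 0.001], [0.001, 0.001, -1.0]]
ft_force: [-0.2, -0.2, -0.5]
grip_width: 0.0855
gripper_force: 0.0
```

Run:
```python
from h import *
d=grab('wrist');p=d['s']['position'];print(p,np.round(d['s']['tool_rot'],4).tolist())
q=proj(d,[.385,-.333,.008]);R=abs(proj(d,[.385,-.3,.008])[0]-q[0]);print(q,R)
for ch,sg in((2,-1),(1,1)):print('shoulder',rim(d,q,R-9,R+9,.008,range(160,380,4),ch=ch,sign=sg))
k=proj(d,[.385,-.333,.0535]);m=(d['image'].max(2)<60).astype(np.uint8);M=np.zeros_like(m);cv2.circle(M,(int(k[0]),int(k[1])),25,1,-1)
n,l,st,c=cv2.connectedComponentsWithStats(m*M);i=1+st[1:,4].argmax();print('knob',k,st[i],c[i],onz(d,c[i],.047))
print('green check',d['image'][int(q[1])-15:int(q[1])-10,int(q[0])].tolist())
```

```text
[ 0.38473509 -0.332049    0.24392751] [[-1.0, -0.0004, -0.0007], [-0.0004, 1.0, 0.0011], [0.0007, 0.0011, -1.0]]
(np.float64(314.7501434691725), np.float64(203.70110171699054)) 34.18037165902706
shoulder (array([ 0.3819, -0.333 ]), np.float64(0.0288), 29, 55)
shoulder (array([ 0.3821, -0.3369]), np.float64(0.0333), 55, 55)
knob (np.float64(314.6342577829084), np.float64(214.90642971436776)) [303 201  15  18 113] [310.13274336 207.46902655] [ 0.37999255 -0.33689876  0.047     ]
green check [[231, 229, 233], [233, 232, 234], [233, 232, 235], [232, 231, 234], [233, 233, 235]]
```

Run:
```python
from h import *
d=grab('wrist');q=proj(d,[.3818,-.3369,.006]);print(d['s']['position'])
for z,a in((.004,range(0,360,4)),(.008,range(-10,190,4)),(0.0,range(180,360,4))):print(z,rim(d,q,26,43,z,a))
m=(d['image'].max(2)<60).astype(np.uint8)[195:225,298:324];ys,xs=np.nonzero(m);
print('knob cols',xs.min()+298,xs.max()+298,'rows',ys.min()+195,ys.max()+195)
for x in(.380,.3815,.383):
  print(x,[np.round(proj(d,[x+dx,-.3369+dy,z]),1).tolist() for dx,dy,z in((-.007,0,.0335),(-.007,0,.0535),(.007,0,.0535),(0,.007,.0535),(0,-.007,.0535))])
```

```text
[ 0.38487537 -0.33206371  0.2442761 ]
0.004 (array([ 0.3832, -0.337 ]), np.float64(0.0339), 90, 90)
0.008 (array([ 0.3826, -0.3369]), np.float64(0.0334), 50, 50)
0.0 (array([ 0.3834, -0.3371]), np.float64(0.0338), 45, 45)
knob cols 304 317 rows 201 218
0.38 [[310.5, 196.1], [310.2, 200.7], [310.2, 216.8], [318.5, 208.8], [301.9, 208.8]]
0.3815 [[310.5, 197.8], [310.2, 202.4], [310.2, 218.5], [318.5, 210.5], [302.0, 210.5]]
0.383 [[310.5, 199.4], [310.2, 204.2], [310.2, 220.2], [318.5, 212.3], [302.0, 212.2]]
```

Lid at (0.3825, -0.337), skirt radius 33.4 mm, white, and the knob agrees. Now I'll grasp its knob.

Request:
arm_command(commands=[-1,0.0046,-0.01,0.08,0,0,0,-1,0.0046,-0.01,0.16,0,0,0,-1,0.0046,-0.01,0.24,0,0,0,-1,0.0046,-0.01,0.31,0,0,0,-1,0.0046,-0.01,0.35,0,0,0,-1,0.0046,-0.01,0.37,0,0,0,-1,0.0046,-0.01,0.377,0,0,0,-1,0.0046,-0.01,0.377,0,0,0])

```text
time_s: 21.83
position: [0.3825, -0.3376, 0.0556]
tool_rot: [[-1.0, -0.0, -0.0], [-0.0, 1.0, 0.001], [0.0, 0.001, -1.0]]
ft_force: [-0.7, 0.2, -0.3]
grip_width: 0.0853
gripper_force: 0.0
```

Request:
arm_command(commands=[0.9,0,0,0,0,0,0,0.9,0,0,0,0,0,0,0.9,0,0,0,0,0,0,0.9,0,0,0,0,0,0,0.9,0,0,0,0,0,0,0.9,0,0,0,0,0,0,0.9,0,0,0,0,0,0,0.9,0,0,0,0,0,0,0.9,0,0,0,0,0,0,0.9,0,0,0,0,0,0,0.9,0,0,0,0,0,0,0.9,0,0,0,0,0,0], newtons=40)

```text
time_s: 22.83
position: [0.3823, -0.3382, 0.0561]
tool_rot: [[-1.0, 0.001, 0.0], [0.001, 1.0, -0.0], [-0.0, -0.0, -1.0]]
ft_force: [-0.3, 1.3, 6.3]
grip_width: 0.0115
gripper_force: 39.1
```

Request:
arm_command(commands=[0.9,0,0,-0.04,0,0,0,0.9,0,0,-0.1,0,0,0,0.9,0,0,-0.18,0,0,0,0.9,0,0,-0.26,0,0,0,0.9,0,0,-0.34,0,0,0,0.9,0,0,-0.39,0,0,0,0.9,0,0,-0.39,0,0,0,0.9,0,0,-0.39,0,0,0])

```text
time_s: 23.5
position: [0.3824, -0.3382, 0.2514]
tool_rot: [[-1.0, 0.001, 0.001], [0.001, 1.0, -0.002], [-0.001, -0.002, -1.0]]
ft_force: [0.0, -1.2, -0.5]
grip_width: 0.0115
gripper_force: 39.3
```

Run:
```python
from h import *
d=grab('wrist');p=d['s']['position'];print(p,d['s']['ft_force'],d['s']['grip_width'])
z=p[2]-.0561+.004;q=proj(d,[p[0],p[1],z]);R=abs(proj(d,[p[0],p[1]+.033,z])[0]-q[0]);print(q,R)
for a,zz in((range(175,366,3),z-.004),(range(190,350,3),z-.004),(range(190,350,3),z+.004)):
  r=rim(d,q,R-16,R+16,zz,a);print(r,r[0]-p[:2])
s,r=r[0],.033
# silhouette top / sides expected vs. found
print(proj(d,[p[0]-.033,p[1],z-.004]),(np.array([.4301,-.1832])-p[:2])/.5*[-1,1])
```

```text
[ 0.3823693  -0.33821198  0.25143131] [ 0.04099149 -1.17975204 -0.50088435] 0.011460919933951555
(np.float64(316.1495149983999), np.float64(279.7918373911989)) 65.7566965385314
(array([ 0.3844, -0.3382]), np.float64(0.0342), 63, 64) [2.03070002e-03 1.19756944e-05]
(array([ 0.3835, -0.3382]), np.float64(0.0334), 53, 54) [1.13070002e-03 1.19756944e-05]
(array([ 0.38  , -0.3382]), np.float64(0.0319), 53, 54) [-2.36929998e-03  1.19756944e-05]
(np.float64(316.1481642015209), np.float64(213.840786861759)) [-0.0954614   0.31002395]
```

Lid is held level, with its centre about 1 mm in +x of the TCP. Moving it over the chamber.

Request:
arm_command(commands=[0.9,-0.02,0.06,0,0,0,0,0.9,-0.04,0.12,0,0,0,0,0.9,-0.06,0.18,0,0,0,0,0.9,-0.08,0.24,0,0,0,0,0.9,-0.0934,0.29,0,0,0,0,0.9,-0.0934,0.31,0,0,0,0,0.9,-0.0934,0.31,0,0,0,0,0.9,-0.0934,0.31,0.02,0,0,0,0.9,-0.0934,0.31,0.04,0,0,0,0.9,-0.0934,0.31,0.05,0,0,0,0.9,-0.0934,0.31,0.05,0,0,0,0.9,-0.0934,0.31,0.05,0,0,0])

```text
time_s: 24.55
position: [0.4289, -0.1839, 0.2255]
tool_rot: [[-1.0, 0.002, -0.001], [0.002, 1.0, 0.001], [0.001, 0.0, -1.0]]
ft_force: [-0.2, -1.0, 0.2]
grip_width: 0.0116
gripper_force: 39.3
```

Run:
```python
from h import *
d=grab('wrist');p=d['s']['position'];print(p)
z=p[2]-.0561;q=proj(d,[p[0],p[1],z+.004])
r=rim(d,q,48,84,z,range(195,345,3),2,-1);r2=rim(d,q,48,84,z,range(195,345,3));print(r,r2)
c=proj(d,[.4301,-.1832,.096]);print('flange',rim(d,c,44,66,.096,list(range(180,270,4))+list(range(270,361,4))))
```

```text
[ 0.4288788  -0.18390952  0.22551931]
(array([ 0.4331, -0.1839]), np.float64(0.0342), 35, 50) (array([ 0.4238, -0.1831]), np.float64(0.0326), 46, 50)
flange (array([ 0.43  , -0.1832]), np.float64(0.0426), 44, 46)
```

Request:
arm_command(commands=[0.9,0,0.001,0.015,0,0,0,0.9,0,0.001,0.03,0,0,0,0.9,0,0.001,0.045,0,0,0,0.9,0,0.001,0.055,0,0,0,0.9,0,0.001,0.062,0,0,0,0.9,0,0.001,0.062,0,0,0,0.9,0,0.001,0.062,0,0,0])

```text
time_s: 25.18
position: [0.4292, -0.1826, 0.1947]
tool_rot: [[-1.0, 0.001, -0.0], [0.001, 1.0, 0.0], [0.0, 0.0, -1.0]]
ft_force: [0.6, -0.3, -1.4]
grip_width: 0.0116
gripper_force: 39.3
```

Request:
arm_command(commands=[0.9,0,0,0.003,0,0,0,0.9,0,0,0.006,0,0,0,0.9,0,0,0.006,0,0,0,0.9,0,0,0.006,0,0,0])

```text
time_s: 25.52
position: [0.4291, -0.1826, 0.1919]
tool_rot: [[-1.0, 0.001, 0.0], [0.001, 1.0, -0.0], [-0.0, -0.0, -1.0]]
ft_force: [-0.0, 1.2, -0.5]
grip_width: 0.0115
gripper_force: 39.3
```

Request:
arm_command(commands=[0.9,0,0,0.002,0,0,0,0.9,0,0,0.004,0,0,0,0.9,0,0,0.004,0,0,0])

```text
time_s: 25.77
position: [0.4292, -0.1827, 0.1899]
tool_rot: [[-1.0, 0.001, 0.0], [0.001, 1.0, -0.0], [-0.0, -0.0, -1.0]]
ft_force: [-0.0, 0.4, -0.4]
grip_width: 0.0119
gripper_force: 39.4
```

Request:
arm_command(commands=[0.9,0,0,0.002,0,0,0,0.9,0,0,0.002,0,0,0,0.9,0,0,0.002,0,0,0])

```text
time_s: 26.02
position: [0.4294, -0.1829, 0.1898]
tool_rot: [[-1.0, 0.001, 0.001], [0.001, 1.0, -0.001], [-0.001, -0.001, -1.0]]
ft_force: [-1.0, 0.7, 8.2]
grip_width: 0.0117
gripper_force: 40.2
```

Contact came at 0.1898 against 0.190 expected, so the lid is fully seated. I'll release and rise.

Request:
arm_command(commands=[0.9,0,0,-0.002,0,0,0,0.4,0,0,-0.002,0,0,0,-0.4,0,0,-0.002,0,0,0,-0.4,0,0,-0.002,0,0,0,-0.4,0,0,-0.002,0,0,0,-0.4,0,0,-0.03,0,0,0,-0.4,0,0,-0.09,0,0,0,-0.4,0,0,-0.16,0,0,0,-0.4,0,0,-0.2,0,0,0,-0.4,0,0,-0.2,0,0,0,-0.4,0,0,-0.2,0,0,0,-0.4,0,0,-0.2,0,0,0])

```text
time_s: 27.02
position: [0.4288, -0.1824, 0.2878]
tool_rot: [[-1.0, 0.001, -0.001], [0.001, 1.0, 0.001], [0.001, 0.001, -1.0]]
ft_force: [-0.3, 0.1, -0.5]
grip_width: 0.0598
gripper_force: 0.0
```

Run:
```python
from h import *
d=grab('wrist');p=d['s']['position'];print(p,d['s']['grip_width'],d['s']['ft_force'])
m=(d['image'].max(2)<60).astype(np.uint8)
k=proj(d,[.4302,-.183,.1875]);M=np.zeros_like(m);cv2.circle(M,(int(k[0]),int(k[1])),28,1,-1)
n,l,st,c=cv2.connectedComponentsWithStats(m*M);i=1+st[1:,4].argmax();print('knob expected',k,'found',c[i],st[i])
q=proj(d,[.4302,-.183,.142]);print('shoulder',q,rim(d,q,40,70,.142,range(0,360,4)),rim(d,q,40,70,.138,range(0,180,4)))
b=grab('side');k=proj(b,[.4302,-.183,.1775]);print('side knob exp',k)
im=b['image'];m=(im.max(2)<70).astype(np.uint8);M=np.zeros_like(m);cv2.circle(M,(int(k[0]),int(k[1])),9,1,-1)
n,l,st,c=cv2.connectedComponentsWithStats(m*M);print(c[1:].round(1).tolist(),st[1:].tolist())
```

```text
[ 0.42876852 -0.18239116  0.28780179] 0.059781575654207476 [-0.28707485  0.12699135 -0.5284888 ]
knob expected (np.float64(314.8396863811385), np.float64(251.18086049200173)) found [315.42016807 242.61344538] [306 233  20  26 238]
shoulder (np.float64(314.9608514390871), np.float64(230.94738269516628)) (array([ 0.423, -0.182]), np.float64(0.0389), 70, 90) (array([ 0.4318, -0.1824]), np.float64(0.0334), 43, 45)
side knob exp (np.float64(358.26808838350746), np.float64(250.837459500134))
[[357.8, 250.4]] [[356, 247, 5, 8, 29]]
```

The knob is where it should be in both views: side (358,250) against (358,251) expected, and the wrist rows fit. Handing in.

```bash
python3 -c "
from rig import env
print(env.close_job())"
```

```text
the job is handed in; nothing more can be done
None
```

The filter is assembled on the dotted mug (plate, chamber, press, then lid fully down) and handed in at about 27 s; each part made contact at its expected height, but no verdict came back.

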